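Isolate the machine at the bench supply box

TASK

Slide the clear cover of the bench supply box fully open and draw the red plug back out of its sprung socket until its shank is well clear of the socket (by a finger's width), leaving it lying in its own bay. Then slide the cover fully shut over it. The blue plug must stay plugged in, and the things lying around the box must be left where they are.

Things in the scene. Friction and masses are not known exactly. Their poses are not given: they have to be found in the camera images.
- supply_box: Grey metal box fixed to the bench, 210 (x) x 310 (y) x 64 mm high. Origin: centre of underside, at bench level; x from the front wall (robot side) to the sockets, y along the cover's track, z up. Side y -150..0 mm: two open-topped bays side by side. Side y 0..155: closed housing, top z = 64, over which the open cover lies. Only the cover and its rails (to z = 72) rise above z = 70.
- bay_a (a point): Floor centre of the bay farther from the housing, at box x = -31, y = -112.5, z = 12 mm. Bay 73 mm wide, from the inside of the 8 mm front wall (box x = -97) to the socket face (box x = 35). Walls up to z = 64; the 4 mm wall between the bays (at y = -75) only to z = 40.
- bay_b (a point): Floor centre of the bay next to the housing, at box x = -31, y = -37.5, z = 12 mm; same size. At the +x end of each bay a socket tunnel, 34 mm deep, at floor level; a sprung nose in it holds the plug until pulled along -x with about 12 to 17 N.
- cover (a joint): Slide of the clear cover along the box's +y, in m: 0 fully shut (over both bays), 0.151 fully open (over the housing). Friction about 1.5 N; stays where left.
- cover_grip (a point): Middle of the top edge of the yellow upright rib at the centre of the clear cover plate, at box x = -26, z = 97 mm; axes are the box's. Rib 64 mm long (box x), 10 mm thick (box y), 28 mm high; plate 146 x 149 x 5 mm, its top at z = 69.
- red_plug: Red loose plug, 120 g, in either socket. Origin: underside centre of its flange plate; x along the shank into the socket, z up. Flange 10 (x) x 44 (y) x 45 mm high. Shank 24 mm wide, 14 high, lying on the bay floor, to x = +77. Home: origin at box x = -10, z = 12; 40 mm gap between flange and socket face, free above the shank; the last 32 mm of shank in the socket. Can be drawn back up to 82 mm.
- red_top (a point): Middle of the top face of the red plug's flange, 45 mm above its origin.
- blue_plug: Same plug with a blue flange, in the other socket; origin and axes as for the red plug. Must stay plugged in.
- grease_can: Bystander: upright metal can with green label, 60 mm across, 100 mm high. Origin: centre of its underside.
- steel_stub: Bystander: upright stepped turned steel piece, 32 mm across, 60 mm high. Origin: centre of its underside.
- wrench: Bystander: steel wrench lying flat beyond the box. Origin: near its middle, underside.

How it is judged:
On the way, in this order (a step that is already met when the one before it is completed fails the run):
1. the cover is slid fully open (to within 20 mm) with the red plug still home (value of joint cover above 0.131 m and x of red_plug in the frame of supply_box above -0.016 m), for 0.1 s.
2. the red plug is drawn back at least 38 mm from home (shank at least 6 mm clear of the socket) (x of red_plug in the frame of supply_box below -0.048 m), for 0.2 s.
3. the cover is slid shut again (to within 6 mm) (value of joint cover below 0.006 m), for 0.2 s.
At the end, for the whole second after the job is handed in: The red plug lies flat and still on the floor of its bay, drawn back at least 38 mm from home (shank at least 6 mm clear of its socket), under the cover, which is shut to within 6 mm; the blue plug is home to within 5 mm; can, turned piece and wrench are where they were to within 20 mm (x of red_plug in the frame of supply_box between -0.1 and -0.048 m and z of red_plug in the frame of supply_box between 0.005 and 0.018 m and angle between red_plug's own z axis and vertical below 0.15 rad and linear speed of red_plug below 0.02 m/s and value of joint cover below 0.006 m and x of blue_plug in the frame of supply_box above -0.015 m); the robot touches nothing.
It fails at once if the blue plug is drawn more than 5 mm from home (x of blue_plug in the frame of supply_box below -0.015 m).
It fails at once if the grease can is moved more than 20 mm (distance of grease_can from where it was at the start of the episode above 0.02 m).
It fails at once if the steel stub is moved more than 20 mm (distance of steel_stub from where it was at the start of the episode above 0.02 m).
It fails at once if the wrench is moved more than 20 mm (distance of wrench from where it was at the start of the episode above 0.02 m).
It also fails if it takes over 45 s, if anything falls off the work surface, if the arm or the gripper's body presses on something with over 40 N, if the wrist force passes 120 N, or if a joint passes its speed limit or range.

ROBOT

A 6-joint arm with a two-finger parallel gripper is mounted at the origin on the work surface. World frame = base frame: x ahead of the robot, y to its left, z up, the work surface at z = 0. Lengths are in m, angles in rad, forces in N, time in s.
With the tool pointing down it reaches from about 0.325 to 0.9 m from the base axis. Payload 6.1 kg.
Tool frame: the origin (TCP) lies midway between the tips of the shut fingers; the grasp point (between the pads) lies 19 mm behind it; z points along the fingers, y is the line along which they close (so a half turn about z gives the same grasp; the last joint's range is limited). The gripper opens to 85 mm and grips with 20 to 120 N. Pads are 22 mm wide; open, the fingers measure 114 mm over their backs; the gripper's body (76 mm by 85 mm) begins 54 mm behind the grasp point. The pads swing forward as they close: fully open they stand 13 mm farther back than shut.
Start: joints at [1.035, 0.22, 1.526, -0, 1.395, -0.126], TCP at [0.249, 0.573, 0.231] pointing down, gripper open.
Joint ranges: [-2.98, 2.98], [-0.91, 2.08], [0.09, 2.57], [-1.24, 4.39], [0.2, 2.65], [-2.68, 2.68]. Speed limits (rad/s): [2.57, 2.57, 3.01, 3.14, 3.14, 3.14].

INTERFACE

Orientations are given as [roll, pitch, yaw] about the fixed x, y, z axes, in that order (R = Rz(yaw) Ry(pitch) Rx(roll)).
In Python, from plant import movep, move_l, set_joints, gripper_to, hold, inverse_kinematics, observe, get_image, get_calibration, Unreachable, job_done gives the robot as it stands. Calls block until the motion is done:
- movep(position, orientation): joint-space move of the TCP to a pose.
- move_l(position, feed=0.15, rotation=None, max_force=None): straight line of the TCP; rotation=None keeps the orientation; feed is the mean speed in m/s. With max_force (N) it stops when the force on the tool has changed by that much, and returns True; else False.
- set_joints(angles): joint-space move.
- gripper_to(opening, f_grip=None): finger opening in m; f_grip is the grip in N (None keeps the last); returns when the fingers have stopped.
- hold(seconds).
- inverse_kinematics(position, orientation): joint angles nearest the present ones, or None.
- observe(): the state.
- get_image(name): name is "side" or "top"; returns (picture, depth): 420x560x3 uint8, red, green, blue; 420x560 float32, m along the optical axis (not along the pixel's ray), 0 where there is no reading.
- get_calibration(name): a dict with "intrinsics" (3x3 intrinsics, pixels), "world_from_camera" (4x4, takes a point from camera to world coordinates). Camera axes: x right, y down, z forward; pixel columns grow to the right and rows downward; lengths in m; the calibration is good to about 2 mm. A picture is of the moment at which its call begins. get_calibration takes no time and is no camera call.
A pose or a line that the arm cannot do raises Unreachable and nothing moves.
- job_done(): hands the job in; it is judged then, once.
The state is a dict: "time_s": time; "q": joint angles; "joint_velocities": joint speeds; "joint_torque": joint torques, N m; "eef_pos": TCP position; "tcp_rot": TCP orientation; "ft_force": force on the tool from outside, world axes, zero at the start; "torque": the same for the moment, N m; "opening": finger opening in m; "grasp_force": force on a finger pad.
Only numpy, scipy, OpenCV 4.12 (cv2) and the standard library are available. Lean on these libraries where they do the work, as an engineer would, in place of code of your own. Each camera call takes 0.05 s, during which the arm holds its last target. There are 200 camera calls.

## Working session

There is one attempt and no reset: what is moved stays moved. The work goes in short steps, each a Python script; the robot and the scene stay as the last script left them, time stands still between calls to the robot, and variables do not carry over. Pictures are saved under pics/ and viewed, at most 10 in all, crops included, and the job is handed in when it is done.

```bash
mkdir -p pics; ls; python3 - <<'E'
from plant import *
import cv2
for n in ("top","side"):
    im,d=get_image(n); cv2.imwrite(f"pics/{n}0.png",im[...,::-1])
    c=get_calibration(n); print(n,c["intrinsics"].round(1).tolist(),c["world_from_camera"].round(3).tolist(),(d>0).mean())
s=observe();print(s["time_s"],s["eef_pos"],s["tcp_rot"],s["opening"])
E
```

```text
pics
top [[455.4, 0.0, 282.9], [0.0, 455.4, 214.0], [0.0, 0.0, 1.0]] [[-0.003, -0.994, 0.112, 0.524], [-1.0, 0.002, -0.008, 0.051], [0.008, -0.112, -0.994, 0.892], [0.0, 0.0, 0.0, 1.0]] 0.995922619047619
side [[464.6, 0.0, 281.8], [0.0, 464.6, 207.4], [0.0, 0.0, 1.0]] [[0.761, -0.391, 0.517, 0.124], [-0.648, -0.453, 0.612, -0.513], [-0.005, -0.802, -0.598, 0.643], [0.0, 0.0, 0.0, 1.0]] 0.9961437074829932
0.1 [0.24874596 0.5727785  0.23031915] [-3.13987523e+00 -2.46174035e-04  2.73175491e+00] 0.08526957667743539
```

View pics/top0.png

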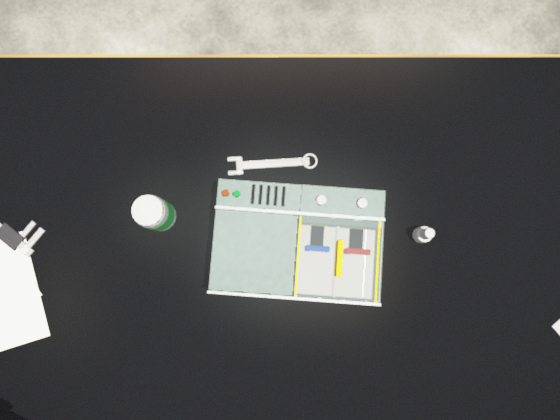

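View pics/side0.png

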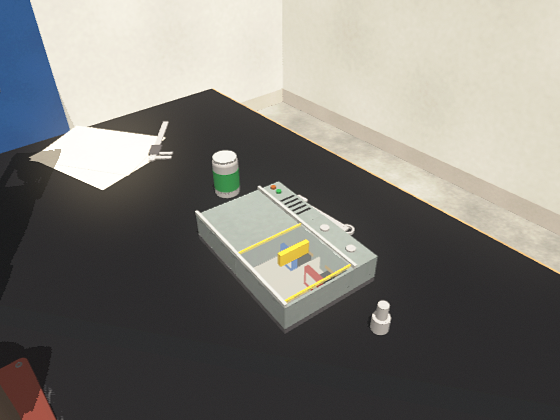

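The top view shows the red plug's flange at about (357,251), in the bay away from the housing, and the blue one at (317,248). The yellow rib is at (339,258), the can at (155,212), the stub at (424,234) and the wrench at (272,163). The side view shows the rib at (293,253) and red at (313,278). Next I measure these in both views.

```bash
cat > h.py <<'E'
from plant import *
import numpy as np, cv2
RANGES={"yellow":[((22,120,90),(35,255,255))],"red":[((0,110,50),(8,255,255)),((172,110,50),(180,255,255))],"blue":[((100,110,40),(125,255,255))]}
def cam(n):
    c=get_calibration(n); return np.array(c["intrinsics"]),np.array(c["world_from_camera"])
def mask(im,col):
    h=cv2.cvtColor(im,cv2.COLOR_RGB2HSV); return sum(cv2.inRange(h,np.array(a),np.array(b)) for a,b in RANGES[col])
def blobs(m,amin=25):
    n,l,s,c=cv2.connectedComponentsWithStats(m); return [(l==i) for i in range(1,n) if s[i,4]>=amin]
def rays(n,uv):
    K,T=cam(n); uv=np.atleast_2d(uv); d=np.c_[uv,np.ones(len(uv))]@np.linalg.inv(K).T
    return T[:3,3],d@T[:3,:3].T          # scaled to depth 1
def onplane(n,uv,z):
    o,d=rays(n,uv); return o+d*((z-o[2])/d[:,2])[:,None]
def bydepth(n,m,dep):
    v,u=np.nonzero(m); o,d=rays(n,np.c_[u,v]); return o+d*dep[v,u][:,None]
def tri(uvt,uvs):
    (a,p),(b,q)=[(o,d[0]) for o,d in (rays("top",uvt),rays("side",uvs))]
    t=np.linalg.lstsq(np.c_[p,-q],b-a,rcond=None)[0]; A,B=a+t[0]*p,b+t[1]*q
    return (A+B)/2,np.linalg.norm(A-B)
E
python3 - <<'E'
from h import *
np.set_printoptions(precision=4,suppress=True)
for n in ("top","side"):
    im,d=get_image(n); im=im.copy()
    for c in RANGES:
        for b in blobs(mask(im,c)):
            v,u=np.nonzero(b); P=bydepth(n,b,d); r=cv2.minAreaRect(np.c_[u,v].astype(np.float32))
            print(n,c,len(u),"c",u.mean().round(1),v.mean().round(1),"rect",np.round(r[0],1),np.round(r[1],1),round(r[2],1),"med",np.median(P,0),"z",np.percentile(P[:,2],[5,95]))
im,d=get_image("top")
P=bydepth("top",np.ones(d.shape,bool),d)
m=(P[:,2]>0.05)&(P[:,2]<0.085)&(abs(P[:,0]-.45)<.2)&(P[:,1]<.25)&(P[:,1]>-.22)
r=cv2.minAreaRect(P[m,:2].astype(np.float32)); print("box top",r, np.percentile(P[m,2],[5,50,95]))
E
```

```text
top yellow 102 c 297.1 256.5 rect [297.1 255. ] [ 1.4 78.2] 4.1 med [0.5383 0.019  0.0703] z [0.0679 0.0723]
top yellow 151 c 377.2 262.7 rect [377.3 261. ] [ 2.  78.1] 2.9 med [ 0.528  -0.125   0.0701] z [0.0669 0.0725]
top yellow 225 c 338.6 257.8 rect [338.6 257.5] [ 6.3 35.3] 3.4 med [ 0.5368 -0.0525  0.0975] z [0.0933 0.0999]
side yellow 116 c 269.3 238.0 rect [269.7 237.8] [ 1.7 67.5] 65.0 med [0.5391 0.0156 0.0695] z [0.0681 0.0714]
side yellow 455 c 293.1 252.3 rect [293.2 252.4] [13.4 36.7] 63.4 med [ 0.5335 -0.0589  0.0889] z [0.0722 0.0978]
side yellow 214 c 317.6 282.7 rect [317.9 282.7] [ 3.7 74.3] 60.4 med [ 0.5307 -0.1281  0.0692] z [0.0665 0.0712]
side red 2046 c 25.0 391.5 rect [ 24.8 394.7] [71.  35.2] 64.0 med [0.084  0.0346 0.0118] z [0.0097 0.0136]
side blue 7320 c 25.4 81.0 rect [34.  76.5] [153.  68.] 90.0 med [0.4627 1.2754 0.0112] z [-0.1818  0.256 ]
box top ((0.5598992109298706, -0.021900489926338196), (0.3924805819988251, 0.196781188249588), 85.58391571044922) [0.0629 0.0666 0.0724]
```

```bash
python3 - <<'E'
from h import *
np.set_printoptions(precision=4,suppress=True)
out={}
for n in ("top","side"):
    im,d=get_image(n)
    P=np.vstack([bydepth(n,b,d) for b in blobs(mask(im,"yellow"))])
    t=P[P[:,2]>.0935]; c,s,a=cv2.minAreaRect(t[:,:2].astype(np.float32))
    v=cv2.fitLine(t[:,:2].astype(np.float32),cv2.DIST_L2,0,.01,.01).ravel()
    print(n,"rib top",c,s,np.median(t[:,2]),"yaw",np.arctan2(v[1],v[0]) if v[0]>0 else np.arctan2(-v[1],-v[0]))
    for lo,hi in((-.2,-.09),(-.01,.1)):
        e=P[(P[:,1]>lo)&(P[:,1]<hi)]; k=np.polyfit(e[:,0],e[:,1],1); print("  strip yaw",np.arctan(k[0]), e[:,:2].mean(0),"x",e[:,0].min(),e[:,0].max())
for a in (0,np.pi,np.pi/2,-np.pi/2):
    print(a,inverse_kinematics([.537,-.0525,.15],[np.pi,0,a-.055]),inverse_kinematics([.54,-.09,.15],[np.pi,0,a-.055]))
E
```

```text
top rib top (0.5454912185668945, -0.006929956376552582) (0.10661536455154419, 0.061413250863552094) 0.09750719146945575 yaw -0.17307752
  strip yaw -0.07348147551504647 [ 0.5283 -0.1251] x 0.46221568371450167 0.6020232120088315
  strip yaw -0.08407572409284489 [0.5404 0.0195] x 0.4736516668533972 0.6133863498163648
side rib top (0.3289749026298523, -0.2675918936729431) (0.6381193399429321, 0.051267676055431366) 0.09693345837941891 yaw 0.82321334
  strip yaw -0.0747418757439738 [ 0.5287 -0.1279] x 0.46003312651440065 0.6045705633914704
  strip yaw -0.07960483392313317 [0.54   0.0157] x 0.47208743317225826 0.6146092612296995
0 [-0.2437  0.0908  1.8302 -0.      1.2206  1.3821] [-0.3092  0.1094  1.8101 -0.      1.2222  1.3166]
3.141592653589793 [-0.2437  0.0908  1.8302  0.      1.2206 -1.7594] [-0.3092  0.1094  1.8101  0.      1.2222 -1.825 ]
1.5707963267948966 [-0.2437  0.0908  1.8302  0.      1.2206 -0.1887] [-0.3092  0.1094  1.8101  0.      1.2222 -0.2542]
-1.5707963267948966 None None
```

```bash
cat >> h.py <<'E'
np.set_printoptions(precision=4,suppress=True)
YAW=-.079; ORG=np.array([.5673,.0197]); R2=np.array([[np.cos(YAW),-np.sin(YAW)],[np.sin(YAW),np.cos(YAW)]])
def W(x,y,z): return list(ORG+R2@np.array([x,y]))+[z]
def B(p): return R2.T@(np.array(p[:2])-ORG)
def st(): 
    s=observe(); print("t",round(s["time_s"],2),"tcp",s["eef_pos"],"box",B(s["eef_pos"]),"open",round(s["opening"],4),"grip",np.round(s["grasp_force"],1),"F",np.array(s["ft_force"]).round(1))
E
python3 - <<'E'
from h import *
movep(W(-.026,-.075,.17),[np.pi,0,YAW]); gripper_to(.045); st()
print(move_l(W(-.026,-.075,.076),feed=.12,max_force=10)); st()
gripper_to(0,30); st()
print(move_l(W(-.026,.079,.076),feed=.09,max_force=15)); st()
for n in ("top","side"):
    im,d=get_image(n); cv2.imwrite(f"pics/{n}1.png",im[...,::-1])
    for c in RANGES:
        for b in blobs(mask(im,c)):
            v,u=np.nonzero(b); P=np.median(bydepth(n,b,d),0); print(n,c,len(u),u.mean().round(1),v.mean().round(1),P,"box",B(P))
E
```

```text
t 3.28 tcp [ 0.5355 -0.0529  0.17  ] box [-0.026  -0.0749] open 0.045 grip 0.0 F [0.2 0.6 0.7]
False
t 4.22 tcp [ 0.5361 -0.0532  0.0767] box [-0.0253 -0.0751] open 0.0449 grip 0.0 F [ 0.5 -0.6  0.5]
t 4.62 tcp [ 0.5361 -0.0532  0.0769] box [-0.0253 -0.0752] open 0.0092 grip 31.6 F [-1.  -0.3  5.1]
True
t 6.15 tcp [0.5476 0.0941 0.077 ] box [-0.0255  0.0726] open 0.0094 grip 31.9 F [-1.2 -2.2  4.8]
top yellow 27 296.4 227.2 [0.595  0.0204 0.07  ] box [0.0276 0.0029]
top red 1722 163.0 319.7 [0.4769 0.1501 0.498 ] box [-0.1004  0.1228]
top red 14879 218.5 312.3 [0.4953 0.1104 0.4593] box [-0.079   0.0848]
top red 56 279.1 221.9 [0.5659 0.051  0.4553] box [-0.0039  0.0311]
top red 120 357.6 250.8 [ 0.5501 -0.0915  0.0577] box [-0.0084 -0.1122]
top red 986 296.1 367.0 [0.4421 0.0376 0.516 ] box [-0.1262  0.008 ]
top blue 102 316.8 247.7 [ 0.5558 -0.0182  0.0578] box [-0.0085 -0.0387]
side yellow 76 219.4 204.5 [0.531  0.1667 0.0694] box [-0.0478  0.1437]
side yellow 84 258.8 207.9 [0.5706 0.087  0.0845] box [-0.002   0.0674]
side yellow 151 239.3 215.3 [0.5255 0.0909 0.087 ] box [-0.0473  0.0677]
side yellow 161 267.4 237.0 [0.5397 0.0211 0.0692] box [-0.0276 -0.0007]
side red 12210 188.7 43.1 [0.4496 0.0339 0.4635] box [-0.1184  0.0049]
side red 213 312.9 276.3 [ 0.5459 -0.0966  0.0543] box [-0.0121 -0.1176]
side red 2055 25.0 391.4 [0.084  0.0349 0.0119] box [-0.483 -0.023]
side blue 7311 25.4 80.9 [0.4626 1.2752 0.012 ] box [-0.2034  1.2433]
side blue 182 289.7 255.2 [ 0.5521 -0.0321  0.0546] box [-0.0111 -0.0528]
```

The cover is open: its edge strip moved about 149 mm. The red flange top is at box (-0.009, -0.112), z 0.057, and both views agree. Next comes the pull.

```bash
python3 - <<'E'
from h import *
gripper_to(.04); p=observe()["eef_pos"]; move_l([p[0],p[1],.14],feed=.15)
movep(W(-.010,-.1125,.12),[np.pi,0,np.pi/2+YAW]); gripper_to(.036); st()
print(move_l(W(-.010,-.1125,.032),feed=.1,max_force=8)); st()
gripper_to(0,60); st()
print(move_l(W(-.063,-.1125,.032),feed=.05,max_force=60)); st()
hold(.3)
im,d=get_image("side"); cv2.imwrite("pics/side2.png",im[...,::-1])
E
```

```text
t 9.11 tcp [ 0.5485 -0.0914  0.12  ] box [-0.01   -0.1122] open 0.0356 grip 0.0 F [-1.2  0.5 -0.2]
False
t 10.14 tcp [ 0.5491 -0.0919  0.0327] box [-0.0093 -0.1126] open 0.036 grip 0.0 F [ 0.  -0.9  0.5]
t 10.49 tcp [ 0.5496 -0.092   0.033 ] box [-0.0089 -0.1127] open 0.0087 grip 60.9 F [2.3 0.2 3.1]
False
t 11.7 tcp [ 0.4964 -0.0878  0.033 ] box [-0.0622 -0.1128] open 0.0091 grip 61.6 F [ 3.  -0.   6.7]
```

View pics/side2.png

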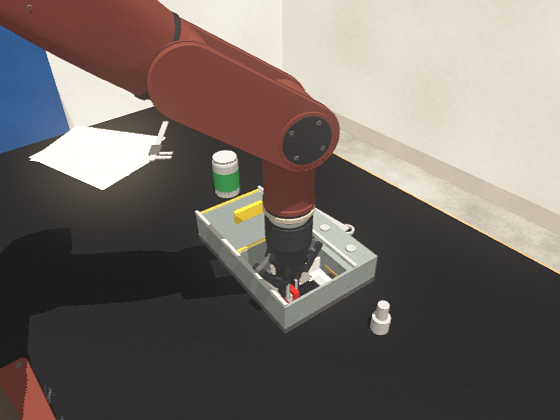

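The gripper has drawn the red plug back, with its flange at about (293,293). The cover still lies open, with the rib at (250,211), and the can and stub are untouched. Next I release the plug, check its pose, and grip the rib again.

```bash
python3 - <<'E'
from h import *
gripper_to(.024); p=observe()["eef_pos"]; move_l([p[0],p[1],.14],feed=.12)
movep(W(-.026,.074,.15),[np.pi,0,YAW]); gripper_to(.045); st()
for n in ("top","side"):
    im,d=get_image(n); cv2.imwrite(f"pics/{n}3.png",im[...,::-1])
    for c in RANGES:
        for b in blobs(mask(im,c)):
            v,u=np.nonzero(b); P=np.median(bydepth(n,b,d),0)
            if P[2]<.12 and abs(P[0]-.55)<.2: print(n,c,len(u),u.mean().round(1),v.mean().round(1),P,"box",B(P))
E
```

```text
t 15.43 tcp [0.5472 0.0953 0.15  ] box [-0.026   0.0738] open 0.0446 grip 0.0 F [ 0.4  0.2 -0.2]
top red 124 356.4 280.1 [ 0.4975 -0.0887  0.0575] box [-0.0611 -0.1135]
top blue 102 317.0 247.7 [ 0.5557 -0.0182  0.0576] box [-0.0085 -0.0387]
side yellow 116 229.2 200.6 [0.5535 0.1652 0.0695] box [-0.0252  0.1439]
side yellow 389 247.9 211.5 [0.5447 0.0894 0.0874] box [-0.028   0.0677]
side yellow 161 267.4 237.0 [0.5385 0.0208 0.0693] box [-0.0288 -0.0012]
side red 207 289.2 288.7 [ 0.4928 -0.0928  0.0553] box [-0.0654 -0.118 ]
side blue 7314 25.4 81.0 [0.4627 1.2753 0.0116] box [-0.2033  1.2434]
side blue 182 289.7 255.2 [ 0.5519 -0.0313  0.0546] box [-0.0113 -0.052 ]
```

View pics/top3.png

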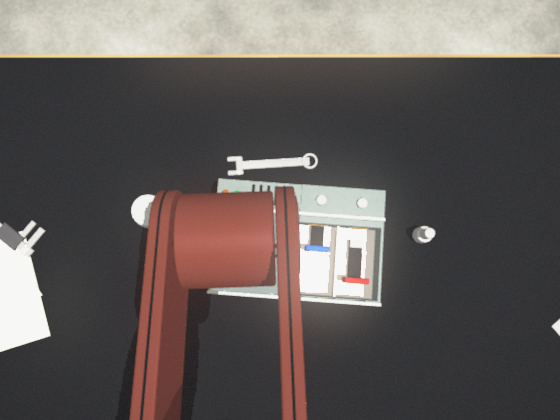

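The red plug's flange is at (356,280), drawn back about 53 mm and lying flat. Its shank is clear of the socket at about (355,245). The blue plug is unchanged at (317,248). Now I shut the cover.

```bash
python3 - <<'E'
from h import *
move_l(W(-.026,.074,.076),feed=.1,max_force=10); gripper_to(0,30); st()
print(move_l(W(-.026,-.081,.076),feed=.08,max_force=18)); st(); hold(.3); st()
gripper_to(.045); p=observe()["eef_pos"]; move_l([p[0],p[1],.17],feed=.15)
move_l([.36,.2,.25],feed=.2); st()
for n in ("top","side"):
    im,d=get_image(n); cv2.imwrite(f"pics/{n}4.png",im[...,::-1])
    for c in RANGES:
        for b in blobs(mask(im,c)):
            v,u=np.nonzero(b); P=np.median(bydepth(n,b,d),0)
            if P[2]<.12 and abs(P[0]-.55)<.2: print(n,c,len(u),u.mean().round(1),v.mean().round(1),P,"box",B(P))
E
```

```text
t 16.82 tcp [0.5477 0.0942 0.0769] box [-0.0254  0.0727] open 0.0092 grip 32.3 F [-2.  -6.2  3.9]
True
t 18.68 tcp [ 0.5359 -0.0564  0.0769] box [-0.0253 -0.0783] open 0.0094 grip 32.4 F [-0.6  0.8  4.8]
t 18.98 tcp [ 0.5359 -0.0564  0.0769] box [-0.0253 -0.0783] open 0.0092 grip 32.6 F [0.4 2.  5.7]
t 21.94 tcp [0.3601 0.1995 0.2497] box [-0.2207  0.1629] open 0.045 grip 0.0 F [ 0.4 -0.9 -0.9]
top yellow 106 378.0 261.8 [ 0.528  -0.1265  0.0704] box [-0.0276 -0.1488]
top yellow 226 339.7 258.1 [ 0.5367 -0.0544  0.0976] box [-0.0246 -0.0763]
side yellow 116 269.5 238.6 [0.5381 0.0138 0.0696] box [-0.0286 -0.0081]
side yellow 443 293.7 252.8 [ 0.5335 -0.0609  0.0888] box [-0.0274 -0.083 ]
side yellow 225 317.4 283.8 [ 0.5237 -0.1292  0.0692] box [-0.0317 -0.1519]
side blue 7318 25.4 81.0 [0.4627 1.2753 0.0117] box [-0.2034  1.2435]
```

View pics/side4.png

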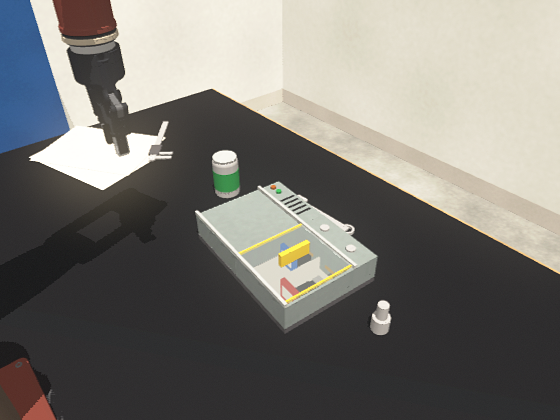

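The cover is shut against its stop after about 151 mm of travel, with the rib at (294,253). The red plug is drawn back under it at (289,289), the blue plug is home, and the can, stub and wrench are unmoved. The robot is clear, so I hand in.

```bash
python3 -c "
from plant import *
print(job_done())"
```

```text
the job is handed in; nothing more can be done
None
```

I handed the job in with the cover shut against its stop, the red plug lying flat in its bay about 53 mm back from home (shank about 20 mm clear of the socket), the blue plug still plugged in, and the can, stub and wrench where they were; the hand-in returned no verdict.

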